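Gauge a papermaking mould, then lift it out and hold it level

ROBOT

A 6-joint arm with a two-finger parallel gripper is mounted at the origin on the work surface. World frame = base frame: x ahead of the robot, y to its left, z up, the work surface at z = 0. Lengths are in mm, angles in rad, forces in N, time in s.
With the tool pointing down it reaches from about 350 to 875 mm from the base axis. Payload 4.2 kg.
Tool frame: the origin (TCP) lies midway between the tips of the shut fingers; the grasp point (between the pads) lies 19 mm behind it; z points along the fingers, y is the direction in which the jaws open and shut (so a half turn about z gives the same grasp; the last joint's range is limited). The gripper opens to 85 mm and grips with 20 to 120 N. Pads are 22 mm wide; open, the fingers measure 114 mm over their backs; the gripper's body (76 mm by 85 mm) begins 54 mm behind the grasp point. The pads swing forward as they close: fully open they stand 13 mm farther back than shut.
Start: joints at [-0.962, 0.385, 0.008, 0, -1.194, -0.259], TCP at [214.208, -587.124, 231.312] pointing down, gripper open.
Joint ranges: [-3.14, 3.14], [-1.21, 2.06], [-1.07, 1.41], [-3.16, 2.05], [-2.99, -0.16], [-3.1, 3.1]. Speed limits (rad/s): [2.79, 2.79, 3.14, 3.14, 3.14, 3.14].

INTERFACE

Orientations are given as a unit quaternion [x, y, z, w].
In Python, from bench import arm gives the robot as it stands.
- The arm moves only by the tool servo_tool, never from a script. Its argument "rows" is a list of rows, each an object of numbers: "fingers": the finger opening in cm, from 0 to 8.54; "x", "y", "z": the shift along the tool's x, y, z in cm; "turn": the turn about the tool's z in degrees. A call has 1 to 10 rows; each row shifts and turns the commanded pose from where the row before left it, along the tool's axes as they then stand; what a row does not reach is not made up. A row lasts 1/12 s, in which the tool goes at most 41.7 mm and 7.16 degrees, less where a joint would pass 70% of its speed; a pose out of reach is approached as far as the arm can. A call is refused whole if a number of a shift passes 4.17 or a number of a turn 7.16, either way. A call with a gripper value outside its range is refused whole. The fingers move at their own pace and stop on an object; the grip force is fixed at half the most. Time passes only in rows, so rows that do not move let the fingers close. It gives the time, the measured TCP pose, the force and the opening at its end, in the units of the state.
- arm.read_state(): the state, without advancing time (a new reading comes with each control period).
- arm.get_image(name): name is "scene" or "side" or "wrist"; returns (picture, depth): 384x512x3 uint8, red, green, blue; 384x512 float32, mm along the optical axis (not along the pixel's ray), 0 where there is no reading.
- arm.camera_model(name): a dict with "fx", "fy", "cx", "cy" (pixels), "pose" (4x4, takes a point from camera to world coordinates). Camera axes: x right, y down, z forward; pixel columns grow to the right and rows downward; lengths in mm; the calibration is good to about 2 mm. A picture is of the moment at which its call begins: read the wrist's pose just before it. camera_model takes no time and is no camera call; for the wrist camera it gives the pose at the moment of the call.
- arm.job_done(): hands the job in, once; it reports no verdict.
The state is a dict: "clock": time; "joints": joint angles; "joint_vel": joint speeds; "joint_efforts": joint torques, N m; "position": TCP position; "ee_rot": TCP orientation; "contact_force": force on the tool from outside, world axes, zero at the start; "wrist_torque": the same for the moment, N m; "gripper_width": finger opening in mm.
Only numpy, scipy, OpenCV 4.12 (cv2) and the standard library are available. Lean on these libraries where they do the work, as an engineer would, in place of code of your own. Each camera call takes 0.05 s, during which the arm holds its last target.

TASK

Check the wooden papermaking mould on the gauge stand: push the red cap gently down until the gauge foot rests firmly on the mould's far rail, keep it there for a second, then let it spring fully back up. Then take the mould by its dark centre grip rail, draw it out from under the gauge by at least 5 cm without striking the gauge head or tipping the mould, and lift it so that its underside is at least 12 cm above the bench. Finish while still holding it there, steady and level, touching nothing but the gripper, and leave everything else on the bench alone.

Things in the scene. Friction and masses are not known exactly. Their poses are not given: they have to be found in the camera images.
- gauge: Fixed gauge stand: green base 370 x 200 x 12 mm (x -195 to +175), two white bearer strips (tops 22 mm above the bench), steel column 30 x 45 mm at x = +140, 202 mm high. Origin on the bench; x points from the stand's open front to the column, z up. The foot axis is at x = +70 mm, y = 0.
- gauge_head: Green head clamped on the column, at a height that differs from day to day; it carries the foot and the red cap. Does not move. Origin on the foot axis; axes as the stand's. The head's solid part spans x = -20 to +97 mm, y = -33 to +33 mm (clamp knob to y = -51), z = 115 to 160 mm above its origin.
- cap_top (a point): Centre of the flat top of the red push cap (34 mm diameter, 18 mm thick) on top of the gauge's stem, straight above the foot; 243 mm above the head's origin at rest. Pushing it down lowers the foot.
- foot_tip (a point): Centre of the underside of the steel gauge foot (14 mm diameter). At rest it hangs 30 to 50 mm above the mould's far rail.
- foot (a joint): Travel of the gauge foot, m: 0 = up at rest, grows as it goes down, at most 0.065. A spring lifts it back by itself when the cap is let go: 2 N to start it, 6 N at 0.05 m.
- cap (a joint): How far the cap has sunk onto its stem, m, 0 to 0.012 (hard stop). Its spring yields only from about 7 N of push (14 N at 0.012), so it reads about 0 until the foot rests on something; then the foot's push grows 0.6 N per mm. A reading of 0.003 to 0.009 is a good gentle contact (about 2 to 7 N at the foot).
- mould_center (a point): Centre of the loose papermaking mould, the middle of its dark grip rail and over its centre of mass, 21 mm above its underside. The grip rail runs along the mould's x: 14 mm thick (y), 140 mm long, top 21 mm above this point, 64 mm free to the side rail on each side. Mould 0.25 to 0.5 kg; it lies on the bearers with its +x end under the gauge foot. z up.
- mould_far_rail (a point): Middle of the top of the mould's +x end rail (24 mm wide), the one under the gauge foot, 118 mm from the centre. The mould is a pale wooden frame 260 (x) x 170 (y) mm, outer rails 22 mm high, side rails 14 mm wide; its floor is a brass mesh 4 mm thick (top 17 mm below the centre point).
- white_bowl: Bystander, leave alone: white plastic bowl, 170 mm across the rim, 75 high. Origin at its underside centre.
- blue_bowl: Bystander, leave alone: blue plastic bowl, 140 mm across the rim, 60 high. Origin at its underside centre.
- pigment_jar: Bystander, leave alone: yellow pigment jar with white lid and pale label, 64 mm diameter, 90 high. Origin at its underside centre.
- brush: Bystander, leave alone: brush lying flat. Origin at its underside.
- spatula: Bystander, leave alone: spatula lying flat. Origin at its underside.
- press_block: Bystander, leave alone: dark wooden block 120 x 70 x 30 mm. Origin at its underside centre.

How it is judged:
By the outcome, as a careful person would: the job done as asked, in the order asked, and still so for the second after the job is handed in, while the arm keeps its last pose, push and grip.
It also fails if it takes over 58 s, if anything falls off the work surface, if the arm or the gripper's body presses on something with over 40 N, if the wrist force passes 120 N, or if a joint passes its speed limit or range.

## Working session

There is one attempt and no reset: what is moved stays moved. The work goes in short steps, Python scripts to look and compute and a tool call to move; the robot and the scene stay as the last step left them, time stands still between calls to the robot, and variables do not carry over. Pictures are saved under pics/ and viewed, and the job is handed in when it is done.

Besides the shell and the picture viewer there is one more tool, called after "Request:" by a JSON object that holds its "fn" and its "kwargs", one argument or row to a line. servo_tool: Moves the arm, as the interface text tells. Its arguments: {"type":"object","properties":{"rows":{"type":"array","items":{"type":"object","properties":{"fingers":{"type":"number"},"x":{"type":"number"},"y":{"type":"number"},"z":{"type":"number"},"turn":{"type":"number"}}}}},"required":["rows"]}

```bash
mkdir -p pics; ls
cat > h.py <<'E'
import numpy as np, cv2
from bench import arm
def grab(n,tag):
    m=arm.camera_model(n); im,d=arm.get_image(n)
    cv2.imwrite(f'pics/{tag}.png',im[:,:,::-1]); np.savez(f'pics/{tag}.npz',im=im,d=d,pose=m['pose'],k=[m['fx'],m['fy'],m['cx'],m['cy']])
    return im,d,m
def load(tag): return np.load(f'pics/{tag}.npz')
def pts(f):
    fx,fy,cx,cy=f['k'];d=f['d'].astype(float);v,u=np.mgrid[:384,:512]
    P=np.stack([(u-cx)/fx*d,(v-cy)/fy*d,d],-1);T=f['pose'];return P@T[:3,:3].T+T[:3,3]
def ray(f,u,v,z):
    fx,fy,cx,cy=f['k'];T=f['pose'];r=T[:3,:3]@np.array([(u-cx)/fx,(v-cy)/fy,1]);o=T[:3,3];return o+r*(z-o[2])/r[2]
E
python3 - <<'E'
from h import *
s=arm.read_state();print({k:np.round(v,3) for k,v in s.items()})
for n in['scene','side','wrist']:
    _,_,m=grab(n,n+'0');print(n,np.round(m['pose'],3).tolist(),m['fx'])
E
```

```text
pics
{'clock': np.float64(0.0), 'joints': array([-0.962,  0.386,  0.007, -0.   , -1.194, -0.259]), 'joint_vel': array([-0.001,  0.001, -0.   , -0.001, -0.   , -0.   ]), 'joint_efforts': array([ 1.0000e-03, -3.9229e+01,  1.8840e+01,  4.1860e+00, -5.0000e-03,
        0.0000e+00]), 'position': array([ 214.004, -586.6  ,  230.209]), 'ee_rot': array([-0.174,  0.985,  0.001, -0.   ]), 'contact_force': array([0.894, 0.188, 0.357]), 'wrist_torque': array([-0.022,  0.029,  0.045]), 'gripper_width': np.float64(85.464)}
scene [[-0.852, 0.448, -0.272, 844.925], [0.524, 0.715, -0.462, 533.947], [-0.012, -0.536, -0.844, 1207.603], [0.0, 0.0, 0.0, 1.0]] 415.3045331413238
side [[-0.825, -0.352, 0.442, -131.149], [-0.565, 0.534, -0.629, 889.198], [-0.015, -0.768, -0.64, 1111.657], [0.0, 0.0, 0.0, 1.0]] 428.42806512666857
wrist [[-0.342, 0.897, 0.278, 142.709], [0.94, 0.326, 0.104, -613.421], [0.002, 0.297, -0.955, 373.027], [0.0, 0.0, 0.0, 1.0]] 283.83014523423196
```

View pics/scene0.png

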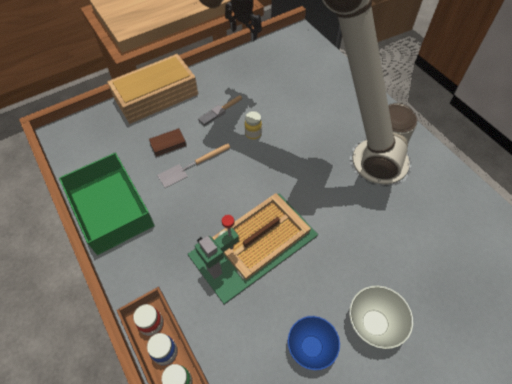

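View pics/side0.png

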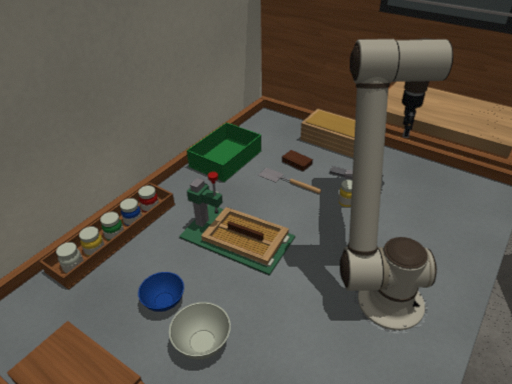

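View pics/wrist0.png

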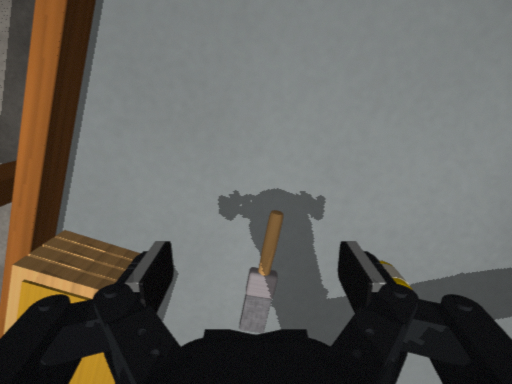

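The scene view shows the gauge stand around (255,245), the red cap at (228,221), and the dark grip rail at about (262,233). The side view has the cap at (213,177) and the grip at (245,229). Next I'll measure these points.

Run:
```python
from h import *
for n,box in(('scene0',(180,185,330,305)),('side0',(175,160,305,270))):
    f=load(n);P=pts(f);hsv=cv2.cvtColor(f['im'],cv2.COLOR_RGB2HSV).astype(int)
    H,S,V=hsv[...,0],hsv[...,1],hsv[...,2]
    roi=np.zeros((384,512),bool);roi[box[1]:box[3],box[0]:box[2]]=1
    red=roi&((H<6)|(H>174))&(S>170)&(V>110)&(P[...,2]>120)
    q=P[red];print(n,'red',red.sum(),np.percentile(q[:,2],[5,50,95]))
    v,u=np.where(red);print(' px',u.min(),u.max(),v.min(),v.max());
    top=q[q[:,2]>np.percentile(q[:,2],95)-7];print(' top mean',top.mean(0), (top.max(0)+top.min(0))/2)
    # mould
    w=roi&(H>8)&(H<28)&(S>60)&(V>60)&(P[...,2]>24)&(P[...,2]<52)
    rails=w&(P[...,2]>38)&(V>150)
    q=P[rails];r=cv2.minAreaRect(q[:,:2].astype(np.float32));print(' rails',len(q),np.median(q[:,2]),r)
    g=roi&(V<125)&(P[...,2]>54)&(P[...,2]<75)&(H<20)
    q=P[g];r=cv2.minAreaRect(q[:,:2].astype(np.float32));print(' grip',len(q),np.median(q[:,2]),q.mean(0),r)
    gr=roi&(H>55)&(H<90)&(S>90)
    q=P[gr&(P[...,2]<16)&(P[...,2]>5)];print(' base',cv2.minAreaRect(q[:,:2].astype(np.float32)),np.median(q[:,2]))
    q=P[gr&(P[...,2]>100)&(P[...,2]<260)];print(' head z',np.percentile(q[:,2],[2,50,98]),q.mean(0))
    hh=q[q[:,2]>np.percentile(q[:,2],98)-6];print(' headtop',np.median(hh[:,2]),cv2.minAreaRect(hh[:,:2].astype(np.float32)))
    im=f['im'][box[1]:box[3],box[0]:box[2]];cv2.imwrite(f'pics/z_{n}.png',cv2.resize(im[:,:,::-1],None,fx=4.5,fy=4.5))
    print(im.shape)
```

```text
scene0 red 90 [255.54729984 258.26543016 261.20690561]
 px 222 232 216 225
 top mean [641.73632922  53.60802662 258.34228674] [642.03034751  52.85242782 258.4368555 ]
 rails 967 43.2685217055905 ((526.5039672851562, 38.14946365356445), (260.61767578125, 169.9769287109375), 7.1687517166137695)
 grip 236 62.53467076156244 [548.91202127  45.42232509  62.42590015] ((591.544677734375, 52.306358337402344), (268.35931396484375, 21.225997924804688), 10.764496803283691)
 base ((561.5035400390625, 45.59991455078125), (363.678466796875, 194.28915405273438), 5.506861686706543) 10.889969649906902
 head z [167.06315695 173.22652151 178.37348145] [700.60651868  63.90982681 172.75662111]
 headtop 174.78947164721046 ((688.421875, 71.7437744140625), (55.32301712036133, 111.2619400024414), 75.34237670898438)
(120, 150, 3)
side0 red 41 [257.4918042  259.63095747 262.16717697]
 px 208 216 172 177
 top mean [640.71231227  51.13935405 259.64090652] [642.79330167  50.67944499 259.2417264 ]
 rails 527 44.249484608071725 ((529.2131958007812, 36.643165588378906), (257.1860046386719, 170.7999725341797), 6.803101539611816)
 grip 210 63.01462528745185 [552.49204829  42.96737537  62.66160551] ((590.1107177734375, 42.79555130004883), (268.9859619140625, 35.56055450439453), 9.996013641357422)
 base ((684.7249755859375, -44.27484130859375), (383.70367431640625, 685.237060546875), 54.537078857421875) 11.927122602391478
 head z [136.5120469  165.90238314 178.86835436] [670.46121182  67.7895919  161.99811139]
 headtop 176.19257111343194 ((681.0436401367188, 52.192047119140625), (114.24263000488281, 62.78160858154297), 16.600292205810547)
(110, 130, 3)
```

View pics/z_scene0.png

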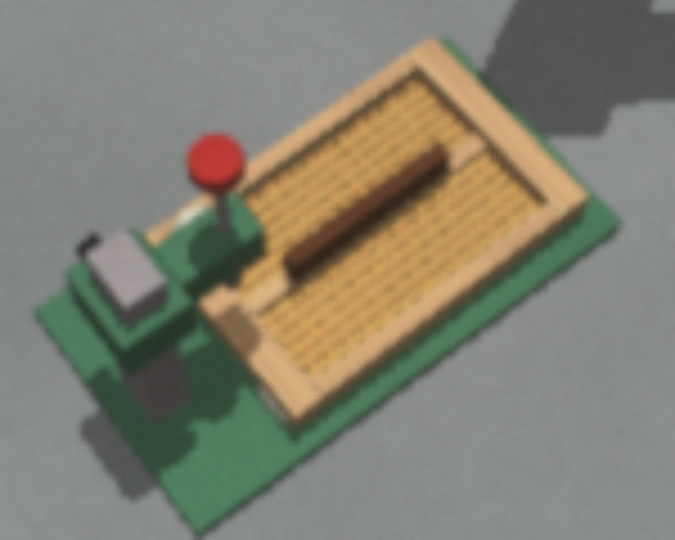

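View pics/z_side0.png

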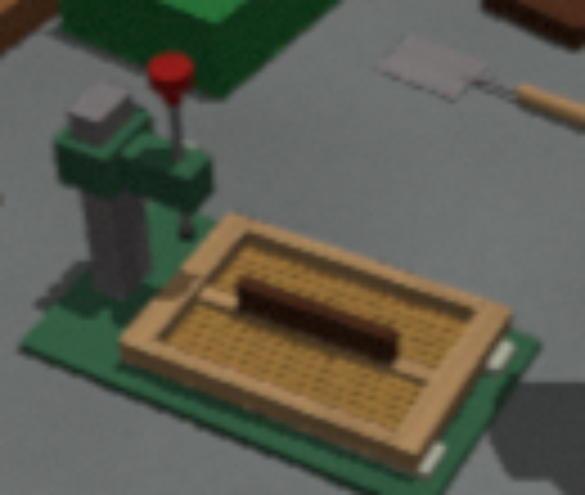

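```bash
cat >> h.py <<'E'
from scipy.spatial.transform import Rotation as Ro
def delta(tgt,yaw=None):
    s=arm.read_state();R=Ro.from_quat(s['ee_rot']);M=R.as_matrix()
    d=(np.array(tgt)-s['position']);print('t',s['clock'],'pos',np.round(s['position'],1),'F',np.round(s['contact_force'],1),'w',round(float(s['gripper_width']),1))
    print('toolx yaw',np.degrees(np.arctan2(M[1,0],M[0,0])),'z',M[:,2].round(4));print('tool cm',np.round(M.T@d/10,2))
    if yaw is not None:
        a=np.radians(yaw);x=np.array([np.cos(a),np.sin(a),0]);z=np.array([0,0,-1.]);y=np.cross(z,x)
        print('in yaw frame cm',np.round(np.array([x@d,y@d,z@d])/10,2))
E
python3 - <<'E'
from h import *
delta([642,52.5,285],187)
E
```

```text
t 0.15 pos [ 214.  -586.7  230.5] F [0.2 0.1 0.3] w 85.6
toolx yaw -159.9648228147354 z [-7.0e-04  1.5e-03 -1.0e+00]
tool cm [-62.11  45.4   -5.38]
in yaw frame cm [-50.27  58.23  -5.45]
```

The zoomed crops show the mould lying free on plain bearers with nothing to stop it sliding out. The cap is clear for a push from above. I'll move over the cap with the fingers shut.

Request:
{"fn": "servo_tool", "kwargs": {
  "rows": [
    {"turn": 6.5,"z": -2.7,"fingers": 0},
    {"turn": 6.5,"z": -2.7,"fingers": 0},
    {"x": -2.1,"y": 2.4,"fingers": 0},
    {"x": -2.1,"y": 2.4,"fingers": 0},
    {"x": -2.1,"y": 2.4,"fingers": 0},
    {"x": -2.1,"y": 2.4,"fingers": 0},
    {"x": -2.1,"y": 2.4,"fingers": 0},
    {"x": -2.1,"y": 2.4,"fingers": 0},
    {"x": -2.1,"y": 2.4,"fingers": 0},
    {"x": -2.1,"y": 2.4,"fingers": 0}
  ]
}}

```text
invalid input at $.rows[0]: expected keys fingers, x, y, z, turn
```

Request:
{"fn": "servo_tool", "kwargs": {
  "rows": [
    {"x": -2.1,"y": 2.4,"fingers": 0},
    {"x": -2.1,"y": 2.4,"fingers": 0},
    {"x": -2.1,"y": 2.4,"fingers": 0},
    {"x": -2.1,"y": 2.4,"fingers": 0},
    {"x": -2.1,"y": 2.4,"fingers": 0},
    {"x": -2.1,"y": 2.4,"fingers": 0},
    {"x": -2.1,"y": 2.4,"fingers": 0},
    {"x": -2.1,"y": 2.4,"fingers": 0},
    {"x": -2.1,"y": 2.4,"fingers": 0},
    {"x": -2.1,"y": 2.4,"fingers": 0}
  ]
}}

```text
invalid input at $.rows[0]: expected keys fingers, x, y, z, turn
```

Run:
```python
from h import *
delta([642,52.5,285],187)
```

```text
t 0.15 pos [ 214.  -586.7  230.5] F [0.2 0.1 0.3] w 85.6
toolx yaw -159.9648228147354 z [-7.0e-04  1.5e-03 -1.0e+00]
tool cm [-62.11  45.4   -5.38]
in yaw frame cm [-50.27  58.23  -5.45]
```

All keys are required in every row.

Request:
{"fn": "servo_tool", "kwargs": {
  "rows": [
    {"x": 0,"y": 0,"turn": 6.5,"z": -2.7,"fingers": 0},
    {"x": 0,"y": 0,"turn": 6.5,"z": -2.7,"fingers": 0},
    {"x": -2.1,"y": 2.4,"z": 0,"turn": 0,"fingers": 0},
    {"x": -2.1,"y": 2.4,"z": 0,"turn": 0,"fingers": 0},
    {"x": -2.1,"y": 2.4,"z": 0,"turn": 0,"fingers": 0},
    {"x": -2.1,"y": 2.4,"z": 0,"turn": 0,"fingers": 0},
    {"x": -2.1,"y": 2.4,"z": 0,"turn": 0,"fingers": 0},
    {"x": -2.1,"y": 2.4,"z": 0,"turn": 0,"fingers": 0},
    {"x": -2.1,"y": 2.4,"z": 0,"turn": 0,"fingers": 0},
    {"x": -2.1,"y": 2.4,"z": 0,"turn": 0,"fingers": 0}
  ]
}}

```text
clock: 0.98
position: [357.8, -374.5, 285.1]
ee_rot: [-0.061, 0.998, 0.0, -0.0]
contact_force: [0.7, -0.3, 0.4]
gripper_width: -0.0
```

Request:
{"fn": "servo_tool", "kwargs": {
  "rows": [
    {"x": -2.1,"y": 2.4,"z": 0,"turn": 0,"fingers": 0},
    {"x": -2.1,"y": 2.4,"z": 0,"turn": 0,"fingers": 0},
    {"x": -2.1,"y": 2.4,"z": 0,"turn": 0,"fingers": 0},
    {"x": -2.1,"y": 2.4,"z": 0,"turn": 0,"fingers": 0},
    {"x": -2.1,"y": 2.4,"z": 0,"turn": 0,"fingers": 0},
    {"x": -2.1,"y": 2.4,"z": 0,"turn": 0,"fingers": 0},
    {"x": -2.1,"y": 2.4,"z": 0,"turn": 0,"fingers": 0},
    {"x": -2.1,"y": 2.4,"z": 0,"turn": 0,"fingers": 0},
    {"x": -2.1,"y": 2.4,"z": 0,"turn": 0,"fingers": 0},
    {"x": -2.1,"y": 2.4,"z": 0,"turn": 0,"fingers": 0}
  ]
}}

```text
clock: 1.82
position: [536.8, -110.5, 285.1]
ee_rot: [-0.062, 0.998, 0.0, -0.0]
contact_force: [0.8, -0.6, -0.1]
gripper_width: 0.0
```

Run:
```python
from h import *
delta([642,52.5,285],187)
```

```text
t 1.8167 pos [ 536.8 -110.5  285.1] F [ 0.8 -0.6 -0.1] w 0.0
toolx yaw -172.94560223105114 z [-5.e-04  2.e-04 -1.e+00]
tool cm [-1.244e+01  1.488e+01  1.000e-02]
in yaw frame cm [-1.243e+01  1.489e+01  1.000e-02]
```

Request:
{"fn": "servo_tool", "kwargs": {
  "rows": [
    {"x": -2.0,"y": 2.4,"z": 0,"turn": 0,"fingers": 0},
    {"x": -2.0,"y": 2.4,"z": 0,"turn": 0,"fingers": 0},
    {"x": -2.0,"y": 2.4,"z": 0,"turn": 0,"fingers": 0},
    {"x": -2.0,"y": 2.4,"z": 0,"turn": 0,"fingers": 0},
    {"x": -2.0,"y": 2.4,"z": 0,"turn": 0,"fingers": 0},
    {"x": -1.6,"y": 1.9,"z": 0,"turn": 0,"fingers": 0},
    {"x": 0,"y": 0,"z": 0,"turn": 0,"fingers": 0},
    {"x": 0,"y": 0,"z": 0,"turn": 0,"fingers": 0}
  ]
}}

```text
clock: 2.48
position: [634.6, 41.3, 284.0]
ee_rot: [-0.062, 0.998, -0.0, -0.001]
contact_force: [-0.5, 0.3, -0.1]
gripper_width: -0.1
```

Run:
```python
from h import *
delta([642,52.5,262],187)
for n in['scene','side','wrist']: grab(n,n+'1')
a=load('scene1')['im'][150:270,160:310,::-1];b=load('side1')['im'][110:230,140:290,::-1]
c=load('wrist1')['im'][::,::,::-1]
cv2.imwrite('pics/c1.png',np.hstack([cv2.resize(a,None,fx=2.6,fy=2.6),cv2.resize(b,None,fx=2.6,fy=2.6)]))
```

```text
t 2.4833 pos [634.6  41.3 284. ] F [-0.5  0.3 -0.1] w -0.1
toolx yaw -172.85580554653868 z [-2.1e-03 -4.0e-04 -1.0e+00]
tool cm [-0.88  1.02  2.2 ]
in yaw frame cm [-0.87  1.02  2.2 ]
```

View pics/c1.png

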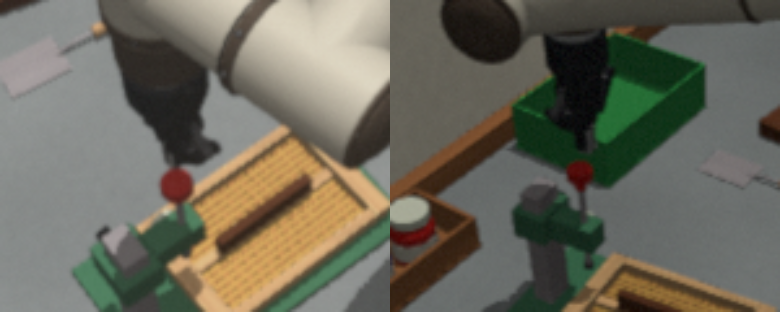

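View pics/wrist1.png

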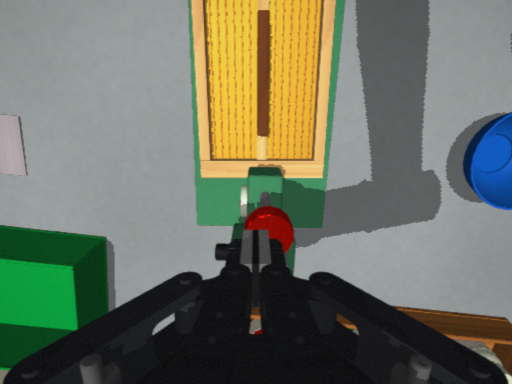

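The fingers hang about 13 mm short of the cap. In the wrist view the cap is at (270,232) and the fingertips at (262,245). As a cross-check I'll measure the cap and grip rail in the wrist view too.

Run:
```python
from h import *
f=load('wrist1');hsv=cv2.cvtColor(f['im'],cv2.COLOR_RGB2HSV).astype(int);H,S,V=[hsv[...,i] for i in range(3)]
red=((H<5)|(H>175))&(S>170)&(V>90);red[:200]=0;red[270:]=0;red[:,:235]=0;red[:,310:]=0
P=pts(f);v,u=np.where(red);print(len(u),u.min(),u.max(),v.min(),v.max(),P[red].mean(0),np.percentile(P[red][:,2],[5,50,95]))
q=P[red&(P[...,2]>250)];print(cv2.minEnclosingCircle(q[:,:2].astype(np.float32)))
w=(P[...,2]>36)&(P[...,2]<54)&(H>8)&(H<28)&(V>150);w[200:]=0
q=P[w];print('rails',cv2.minAreaRect(q[:,:2].astype(np.float32)),np.median(q[:,2]))
g=(P[...,2]>52)&(P[...,2]<75)&(V<150)&(H<20);g[140:]=0;g[:,:240]=0;g[:,290:]=0
q=P[g];print('grip',len(q),cv2.minAreaRect(q[:,:2].astype(np.float32)),np.median(q[:,2]))
delta([642,52.5,262],187)
```

```text
1112 246 293 206 252 [632.60438904  49.7350925  258.86744907] [248.70845704 258.83573925 260.11473977]
((604.84619140625, 45.730045318603516), 48.735836029052734)
rails ((550.1005859375, 38.19487380981445), (215.06529235839844, 170.15011596679688), 6.93176794052124) 44.05385640628094
grip 1436 ((527.8533325195312, 35.68914031982422), (138.6590118408203, 13.957019805908203), 6.9477972984313965) 63.97003303896341
t 2.6333 pos [634.   39.4 285.3] F [-0.4  0.4 -0.1] w -0.1
toolx yaw -172.99891410170036 z [-4.e-04 -2.e-04 -1.e+00]
tool cm [-0.96  1.21  2.33]
in yaw frame cm [-0.96  1.21  2.33]
```

Run:
```python
from h import *
f=load('wrist1');
for v in(229,231): print(ray(f,269.5,v,259))
print(ray(f,246,230,259)-ray(f,293,230,259))
```

```text
[635.48848863  48.86983972 259.        ]
[636.89854487  49.06508433 259.        ]
[  3.73598789 -30.34202358   0.        ]
```

Request:
{"fn": "servo_tool", "kwargs": {
  "rows": [
    {"x": -0.4,"y": 0.5,"z": 0,"turn": 0,"fingers": 0},
    {"x": -0.4,"y": 0.6,"z": 0.2,"turn": 0,"fingers": 0},
    {"x": 0,"y": 0,"z": 0.5,"turn": 0,"fingers": 0},
    {"x": 0,"y": 0,"z": 0.5,"turn": 0,"fingers": 0},
    {"x": 0,"y": 0,"z": 0.5,"turn": 0,"fingers": 0},
    {"x": 0,"y": 0,"z": 0.3,"turn": 0,"fingers": 0},
    {"x": 0,"y": 0,"z": 0.2,"turn": 0,"fingers": 0},
    {"x": 0,"y": 0,"z": 0,"turn": 0,"fingers": 0}
  ]
}}

```text
clock: 3.3
position: [640.8, 51.9, 262.5]
ee_rot: [-0.061, 0.998, -0.0, -0.001]
contact_force: [-0.7, -0.2, 0.2]
gripper_width: 0.1
```

Request:
{"fn": "servo_tool", "kwargs": {
  "rows": [
    {"x": 0,"y": 0,"z": 0.2,"turn": 0,"fingers": 0},
    {"x": 0,"y": 0,"z": 0.2,"turn": 0,"fingers": 0},
    {"x": 0,"y": 0,"z": 0.2,"turn": 0,"fingers": 0},
    {"x": 0,"y": 0,"z": 0.2,"turn": 0,"fingers": 0},
    {"x": 0,"y": 0,"z": 0,"turn": 0,"fingers": 0}
  ]
}}

```text
clock: 3.72
position: [641.3, 52.0, 255.5]
ee_rot: [-0.061, 0.998, -0.0, 0.0]
contact_force: [-0.3, 0.5, 2.5]
gripper_width: -0.1
```

Contact with the cap at z≈258 (2.5 N). Pressing down slowly.

Request:
{"fn": "servo_tool", "kwargs": {
  "rows": [
    {"x": 0,"y": 0,"z": 0.3,"turn": 0,"fingers": 0},
    {"x": 0,"y": 0,"z": 0.3,"turn": 0,"fingers": 0},
    {"x": 0,"y": 0,"z": 0.3,"turn": 0,"fingers": 0},
    {"x": 0,"y": 0,"z": 0.3,"turn": 0,"fingers": 0},
    {"x": 0,"y": 0,"z": 0.3,"turn": 0,"fingers": 0},
    {"x": 0,"y": 0,"z": 0.3,"turn": 0,"fingers": 0},
    {"x": 0,"y": 0,"z": 0.3,"turn": 0,"fingers": 0},
    {"x": 0,"y": 0,"z": 0.2,"turn": 0,"fingers": 0},
    {"x": 0,"y": 0,"z": 0,"turn": 0,"fingers": 0}
  ]
}}

```text
clock: 4.47
position: [641.3, 52.0, 232.0]
ee_rot: [-0.061, 0.998, -0.0, 0.0]
contact_force: [-0.2, 1.4, 3.3]
gripper_width: 0.4
```

Request:
{"fn": "servo_tool", "kwargs": {
  "rows": [
    {"x": 0,"y": 0,"z": 0.2,"turn": 0,"fingers": 0},
    {"x": 0,"y": 0,"z": 0.2,"turn": 0,"fingers": 0},
    {"x": 0,"y": 0,"z": 0,"turn": 0,"fingers": 0}
  ]
}}

```text
clock: 4.72
position: [641.3, 52.0, 228.1]
ee_rot: [-0.061, 0.998, -0.0, 0.0]
contact_force: [0.5, -0.2, 3.9]
gripper_width: -0.2
```

Request:
{"fn": "servo_tool", "kwargs": {
  "rows": [
    {"x": 0,"y": 0,"z": 0.2,"turn": 0,"fingers": 0},
    {"x": 0,"y": 0,"z": 0.2,"turn": 0,"fingers": 0},
    {"x": 0,"y": 0,"z": 0,"turn": 0,"fingers": 0}
  ]
}}

```text
clock: 4.97
position: [641.2, 52.0, 224.2]
ee_rot: [-0.061, 0.998, -0.0, 0.0]
contact_force: [-0.3, -0.5, 4.4]
gripper_width: 0.0
```

Request:
{"fn": "servo_tool", "kwargs": {
  "rows": [
    {"x": 0,"y": 0,"z": 0.2,"turn": 0,"fingers": 0},
    {"x": 0,"y": 0,"z": 0.1,"turn": 0,"fingers": 0},
    {"x": 0,"y": 0,"z": 0,"turn": 0,"fingers": 0}
  ]
}}

```text
clock: 5.22
position: [641.3, 52.0, 221.4]
ee_rot: [-0.061, 0.998, -0.0, 0.0]
contact_force: [0.5, -0.6, 5.1]
gripper_width: 0.2
```

Request:
{"fn": "servo_tool", "kwargs": {
  "rows": [
    {"x": 0,"y": 0,"z": 0.2,"turn": 0,"fingers": 0},
    {"x": 0,"y": 0,"z": 0.1,"turn": 0,"fingers": 0},
    {"x": 0,"y": 0,"z": 0,"turn": 0,"fingers": 0}
  ]
}}

```text
clock: 5.47
position: [641.3, 52.0, 218.4]
ee_rot: [-0.061, 0.998, -0.0, 0.0]
contact_force: [0.3, -0.3, 4.8]
gripper_width: 0.0
```

Request:
{"fn": "servo_tool", "kwargs": {
  "rows": [
    {"x": 0,"y": 0,"z": 0.2,"turn": 0,"fingers": 0},
    {"x": 0,"y": 0,"z": 0.1,"turn": 0,"fingers": 0},
    {"x": 0,"y": 0,"z": 0,"turn": 0,"fingers": 0}
  ]
}}

```text
clock: 5.72
position: [641.3, 52.0, 215.5]
ee_rot: [-0.061, 0.998, -0.0, 0.0]
contact_force: [0.2, -0.5, 6.3]
gripper_width: -0.1
```

Request:
{"fn": "servo_tool", "kwargs": {
  "rows": [
    {"x": 0,"y": 0,"z": 0.1,"turn": 0,"fingers": 0},
    {"x": 0,"y": 0,"z": 0.1,"turn": 0,"fingers": 0},
    {"x": 0,"y": 0,"z": 0,"turn": 0,"fingers": 0}
  ]
}}

```text
clock: 5.97
position: [641.3, 52.0, 213.6]
ee_rot: [-0.061, 0.998, -0.0, 0.0]
contact_force: [0.0, -0.3, 6.1]
gripper_width: 0.2
```

Request:
{"fn": "servo_tool", "kwargs": {
  "rows": [
    {"x": 0,"y": 0,"z": 0.1,"turn": 0,"fingers": 0},
    {"x": 0,"y": 0,"z": 0.1,"turn": 0,"fingers": 0},
    {"x": 0,"y": 0,"z": 0,"turn": 0,"fingers": 0}
  ]
}}

```text
clock: 6.22
position: [641.3, 52.0, 212.1]
ee_rot: [-0.062, 0.998, -0.0, 0.0]
contact_force: [-0.8, -0.3, 7.3]
gripper_width: -0.2
```

Request:
{"fn": "servo_tool", "kwargs": {
  "rows": [
    {"x": 0,"y": 0,"z": 0.1,"turn": 0,"fingers": 0},
    {"x": 0,"y": 0,"z": 0,"turn": 0,"fingers": 0},
    {"x": 0,"y": 0,"z": 0,"turn": 0,"fingers": 0}
  ]
}}

```text
clock: 6.47
position: [641.3, 52.0, 211.5]
ee_rot: [-0.062, 0.998, -0.0, 0.001]
contact_force: [-1.2, -0.1, 7.7]
gripper_width: -0.2
```

The foot has landed at z≈212: the force stepped up to about 7 N and the tool's motion slowed. Next, 5.5 mm more to sink the cap about 6 mm.

Request:
{"fn": "servo_tool", "kwargs": {
  "rows": [
    {"x": 0,"y": 0,"z": 0.1,"turn": 0,"fingers": 0},
    {"x": 0,"y": 0,"z": 0.1,"turn": 0,"fingers": 0},
    {"x": 0,"y": 0,"z": 0.1,"turn": 0,"fingers": 0},
    {"x": 0,"y": 0,"z": 0.1,"turn": 0,"fingers": 0},
    {"x": 0,"y": 0,"z": 0.1,"turn": 0,"fingers": 0},
    {"x": 0,"y": 0,"z": 0.05,"turn": 0,"fingers": 0},
    {"x": 0,"y": 0,"z": 0,"turn": 0,"fingers": 0}
  ]
}}

```text
clock: 7.05
position: [641.3, 52.0, 206.8]
ee_rot: [-0.062, 0.998, -0.0, 0.001]
contact_force: [-2.7, 0.4, 10.4]
gripper_width: -0.1
```

Run:
```python
from h import *
F=[]
for i in range(3):
    grab('side','side2'); F.append(arm.read_state()['contact_force'][2])
print(F); delta([641,52,206])
b=load('side2')['im'][130:270,150:300,::-1]
cv2.imwrite('pics/c2.png',cv2.resize(b,None,fx=4,fy=4))
```

```text
[np.float64(11.15349233243761), np.float64(10.418457621376954), np.float64(9.34715798836247)]
t 7.2 pos [641.4  52.  206.9] F [-1.9  1.   9.3] w 0.2
toolx yaw -172.9268636733495 z [ 2.e-03 -2.e-04 -1.e+00]
tool cm [0.04 0.   0.09]
```

View pics/c2.png

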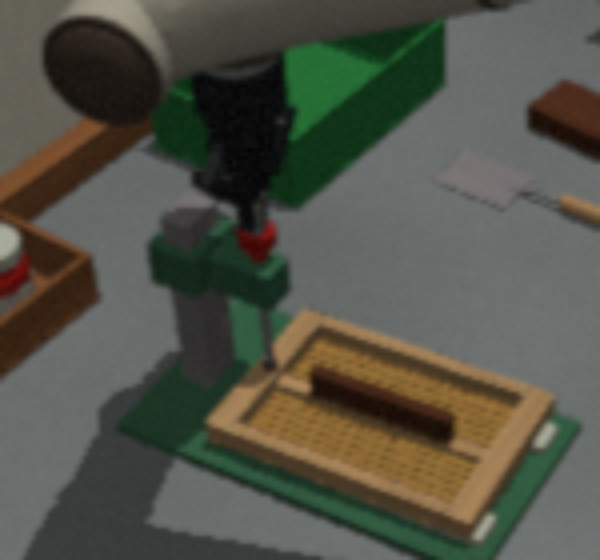

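The picture shows the foot on the far rail (268,368). The mean force of about 10.3 N means the cap has sunk roughly 5.5 mm. I'll hold it there for over a second, then release upward.

Request:
{"fn": "servo_tool", "kwargs": {
  "rows": [
    {"x": 0,"y": 0,"z": 0,"turn": 0,"fingers": 0},
    {"x": 0,"y": 0,"z": 0,"turn": 0,"fingers": 0},
    {"x": 0,"y": 0,"z": 0,"turn": 0,"fingers": 0},
    {"x": 0,"y": 0,"z": 0,"turn": 0,"fingers": 0},
    {"x": 0,"y": 0,"z": 0,"turn": 0,"fingers": 0},
    {"x": 0,"y": 0,"z": 0,"turn": 0,"fingers": 0},
    {"x": 0,"y": 0,"z": 0,"turn": 0,"fingers": 0},
    {"x": 0,"y": 0,"z": 0,"turn": 0,"fingers": 0},
    {"x": 0,"y": 0,"z": 0,"turn": 0,"fingers": 0},
    {"x": 0,"y": 0,"z": 0,"turn": 0,"fingers": 0}
  ]
}}

```text
clock: 8.03
position: [641.4, 52.0, 206.9]
ee_rot: [-0.062, 0.998, -0.0, 0.001]
contact_force: [-2.2, -0.1, 10.8]
gripper_width: 0.1
```

Request:
{"fn": "servo_tool", "kwargs": {
  "rows": [
    {"x": 0,"y": 0,"z": 0,"turn": 0,"fingers": 0},
    {"x": 0,"y": 0,"z": 0,"turn": 0,"fingers": 0},
    {"x": 0,"y": 0,"z": 0,"turn": 0,"fingers": 0},
    {"x": 0,"y": 0,"z": 0,"turn": 0,"fingers": 0},
    {"x": 0,"y": 0,"z": 0,"turn": 0,"fingers": 0},
    {"x": 0,"y": 0,"z": 0,"turn": 0,"fingers": 0}
  ]
}}

```text
clock: 8.53
position: [641.4, 52.0, 207.0]
ee_rot: [-0.062, 0.998, -0.0, 0.001]
contact_force: [-2.3, 1.3, 11.1]
gripper_width: 0.3
```

Request:
{"fn": "servo_tool", "kwargs": {
  "rows": [
    {"x": 0,"y": 0,"z": -0.5,"turn": 0,"fingers": 0},
    {"x": 0,"y": 0,"z": -0.8,"turn": 0,"fingers": 0},
    {"x": 0,"y": 0,"z": -0.8,"turn": 0,"fingers": 0},
    {"x": 0,"y": 0,"z": -0.8,"turn": 0,"fingers": 0},
    {"x": 0,"y": 0,"z": -0.8,"turn": 0,"fingers": 0},
    {"x": 0,"y": 0,"z": -0.8,"turn": 0,"fingers": 0},
    {"x": 0,"y": 0,"z": -1,"turn": 0,"fingers": 0},
    {"x": 0,"y": 0,"z": -1.5,"turn": 0,"fingers": 0},
    {"x": 0,"y": 0,"z": -1.5,"turn": 0,"fingers": 0},
    {"x": 0,"y": 0,"z": 0,"turn": 0,"fingers": 0}
  ]
}}

```text
clock: 9.37
position: [641.6, 52.1, 292.3]
ee_rot: [-0.061, 0.998, 0.0, 0.001]
contact_force: [1.0, 0.1, 1.1]
gripper_width: 0.0
```

Run:
```python
from h import *
im,d,m=grab('side','side3')
f=load('side3');P=pts(f);hsv=cv2.cvtColor(im,cv2.COLOR_RGB2HSV).astype(int);H,S,V=[hsv[...,i] for i in range(3)]
r=((H<6)|(H>174))&(S>170)&(V>110);r[:150]=0;r[230:]=0;r[:,:195]=0;r[:,240:]=0;v,u=np.where(r);print(u.min(),u.max(),v.min(),v.max(),np.median(P[r],0))
cv2.imwrite('pics/c3.png',cv2.resize(im[130:270,150:300,::-1],None,fx=4,fy=4))
delta([527.7,36.5,120],187)
```

```text
212 216 173 177 [636.10005256  47.06463825 259.50077328]
t 9.4167 pos [641.   52.3 290.4] F [-0.1  0.7 -0.1] w -0.2
toolx yaw -172.96456917415023 z [ 6.e-04  9.e-04 -1.e+00]
tool cm [11.45 -0.19 17.03]
in yaw frame cm [11.44 -0.18 17.04]
```

View pics/c3.png

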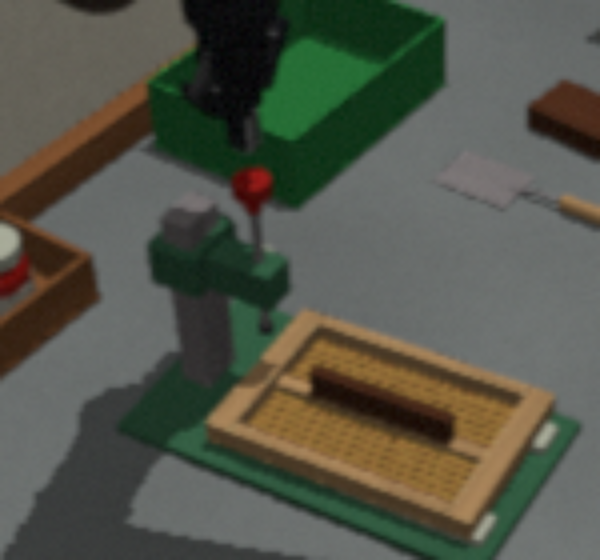

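The cap is back at 259 mm and the foot is up clear of the rail at (266,327). Moving over the grip rail and opening the fingers.

Request:
{"fn": "servo_tool", "kwargs": {
  "rows": [
    {"x": 1.6,"y": 0,"z": 0,"turn": 0,"fingers": 0},
    {"x": 2,"y": 0,"z": 0,"turn": 0,"fingers": 0},
    {"x": 2,"y": 0,"z": 0,"turn": 0,"fingers": 0},
    {"x": 2,"y": 0,"z": 0,"turn": 0,"fingers": 4},
    {"x": 2,"y": -0.1,"z": 0,"turn": 0,"fingers": 8},
    {"x": 1.8,"y": -0.1,"z": 0,"turn": 0,"fingers": 8},
    {"x": 0,"y": 0,"z": 2,"turn": 0,"fingers": 8},
    {"x": 0,"y": 0,"z": 2.5,"turn": 0,"fingers": 8},
    {"x": 0,"y": 0,"z": 2.5,"turn": 0,"fingers": 8},
    {"x": 0,"y": 0,"z": 2.5,"turn": 0,"fingers": 8}
  ]
}}

```text
clock: 10.25
position: [526.5, 35.8, 192.4]
ee_rot: [-0.061, 0.998, 0.0, -0.002]
contact_force: [0.0, -0.1, 0.5]
gripper_width: 79.8
```

Request:
{"fn": "servo_tool", "kwargs": {
  "rows": [
    {"x": 0,"y": 0,"z": 2.5,"turn": 0,"fingers": 7},
    {"x": 0,"y": 0,"z": 2.5,"turn": 0,"fingers": 7},
    {"x": 0,"y": 0,"z": 1.5,"turn": 0,"fingers": 7},
    {"x": 0,"y": 0,"z": 0,"turn": 0,"fingers": 7},
    {"x": 0,"y": 0,"z": 0,"turn": 0,"fingers": 7}
  ]
}}

```text
clock: 10.67
position: [526.9, 35.6, 128.3]
ee_rot: [-0.061, 0.998, -0.001, -0.002]
contact_force: [0.4, 0.7, -0.0]
gripper_width: 69.8
```

Run:
```python
from h import *
grab('wrist','wrist4')
f=load('wrist4');P=pts(f);hsv=cv2.cvtColor(f['im'],cv2.COLOR_RGB2HSV).astype(int);H,S,V=[hsv[...,i] for i in range(3)]
delta([527.7,36.7,34],187)
g=(P[...,2]>56)&(P[...,2]<75)&(V<150)&(H<20);print(g.sum())
q=P[g];print('grip',np.median(q,0),cv2.minAreaRect(q[:,:2].astype(np.float32)))
```

```text
t 10.7167 pos [528.   36.  129.6] F [ 0.3 -0.3  0.2] w 69.7
toolx yaw -172.95121203851866 z [-1.1e-03 -5.0e-04 -1.0e+00]
tool cm [0.01 0.08 9.56]
in yaw frame cm [0.02 0.07 9.56]
3034
grip [517.65067054  34.45852837  63.95986614] ((527.6318969726562, 35.472286224365234), (139.54469299316406, 14.022356033325195), 6.949037075042725)
```

View pics/wrist4.png

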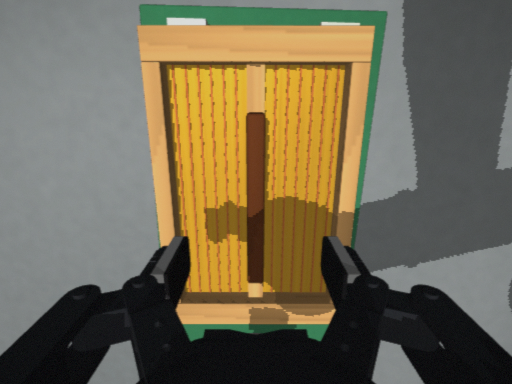

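The wrist view has the rail at (256,200), centred between the pads and 139.5 × 14 mm as expected. Descending 9.5 cm straight.

Request:
{"fn": "servo_tool", "kwargs": {
  "rows": [
    {"x": 0,"y": 0,"z": 1.5,"turn": 0,"fingers": 6},
    {"x": 0,"y": 0,"z": 1.5,"turn": 0,"fingers": 5},
    {"x": 0,"y": 0,"z": 1.5,"turn": 0,"fingers": 5},
    {"x": 0,"y": 0,"z": 1.5,"turn": 0,"fingers": 5},
    {"x": 0,"y": 0,"z": 1.3,"turn": 0,"fingers": 5},
    {"x": 0,"y": 0,"z": 1,"turn": 0,"fingers": 5},
    {"x": 0,"y": 0,"z": 0.8,"turn": 0,"fingers": 5},
    {"x": 0,"y": 0,"z": 0.3,"turn": 0,"fingers": 5},
    {"x": 0,"y": 0,"z": 0,"turn": 0,"fingers": 5},
    {"x": 0,"y": 0,"z": 0,"turn": 0,"fingers": 5}
  ]
}}

```text
clock: 11.55
position: [528.7, 36.2, 36.4]
ee_rot: [-0.062, 0.998, 0.0, 0.001]
contact_force: [-0.9, 0.1, 0.4]
gripper_width: 49.9
```

Request:
{"fn": "servo_tool", "kwargs": {
  "rows": [
    {"x": 0,"y": 0,"z": 0,"turn": 0,"fingers": 3},
    {"x": 0,"y": 0,"z": 0,"turn": 0,"fingers": 2.4},
    {"x": 0,"y": 0,"z": 0,"turn": 0,"fingers": 2.0},
    {"x": 0,"y": 0,"z": 0,"turn": 0,"fingers": 2.0},
    {"x": 0,"y": 0,"z": 0,"turn": 0,"fingers": 2.0}
  ]
}}

```text
clock: 11.97
position: [528.3, 36.1, 36.0]
ee_rot: [-0.061, 0.998, 0.0, 0.0]
contact_force: [0.2, -0.3, 0.4]
gripper_width: 20.1
```

No contact on the way down. Closing now.

Request:
{"fn": "servo_tool", "kwargs": {
  "rows": [
    {"x": 0,"y": 0,"z": 0,"turn": 0,"fingers": 1.6},
    {"x": 0,"y": 0,"z": 0,"turn": 0,"fingers": 1.3},
    {"x": 0,"y": 0,"z": 0,"turn": 0,"fingers": 0.8},
    {"x": 0,"y": 0,"z": 0,"turn": 0,"fingers": 0.4},
    {"x": 0,"y": 0,"z": 0,"turn": 0,"fingers": 0},
    {"x": 0,"y": 0,"z": 0,"turn": 0,"fingers": 0},
    {"x": 0,"y": 0,"z": 0,"turn": 0,"fingers": 0},
    {"x": 0,"y": 0,"z": 0,"turn": 0,"fingers": 0}
  ]
}}

```text
clock: 12.63
position: [528.3, 36.1, 36.1]
ee_rot: [-0.061, 0.998, 0.0, 0.0]
contact_force: [-1.6, -0.3, 4.4]
gripper_width: 13.1
```

Gripped at 13 mm. Lifting 5 mm off the bearers; the foot has about 45 mm of clearance above the rail.

Request:
{"fn": "servo_tool", "kwargs": {
  "rows": [
    {"x": 0,"y": 0,"z": -0.1,"turn": 0,"fingers": 0},
    {"x": 0,"y": 0,"z": -0.2,"turn": 0,"fingers": 0},
    {"x": 0,"y": 0,"z": -0.2,"turn": 0,"fingers": 0},
    {"x": 0,"y": 0,"z": -0.1,"turn": 0,"fingers": 0},
    {"x": 0,"y": 0,"z": 0,"turn": 0,"fingers": 0},
    {"x": 0,"y": 0,"z": 0,"turn": 0,"fingers": 0}
  ]
}}

```text
clock: 13.13
position: [528.1, 36.0, 41.6]
ee_rot: [-0.061, 0.998, 0.0, -0.0]
contact_force: [0.1, -0.3, -3.6]
gripper_width: 13.2
```

Run:
```python
from h import *
im,d,m=grab('side','side5')
cv2.imwrite('pics/c5.png',cv2.resize(im[110:270,150:330,::-1],None,fx=3.6,fy=3.6))
s=arm.read_state();print(s['wrist_torque']);delta([528,36,42])
f=load('side5');P=pts(f);hsv=cv2.cvtColor(im,cv2.COLOR_RGB2HSV).astype(int);H,S,V=[hsv[...,i] for i in range(3)]
r=(H>8)&(H<28)&(S>60)&(V>140)&(P[...,2]>42)&(P[...,2]<60);r[:200]=0;r[270:]=0;r[:,:175]=0;r[:,305:]=0
q=P[r];A=np.c_[q[:,:2]-[528,36],np.ones(len(q))];print(len(q),np.linalg.lstsq(A,q[:,2],rcond=None)[0])
```

```text
[0.00497499 0.00743337 0.00136053]
t 13.1833 pos [528.   36.   41.6] F [-0.1  1.  -2.8] w 12.9
toolx yaw -172.96635530730927 z [-3.e-04 -0.e+00 -1.e+00]
tool cm [ 0.   -0.   -0.04]
451 [-1.99343426e-03  3.06619189e-03  4.94833392e+01]
```

View pics/c5.png

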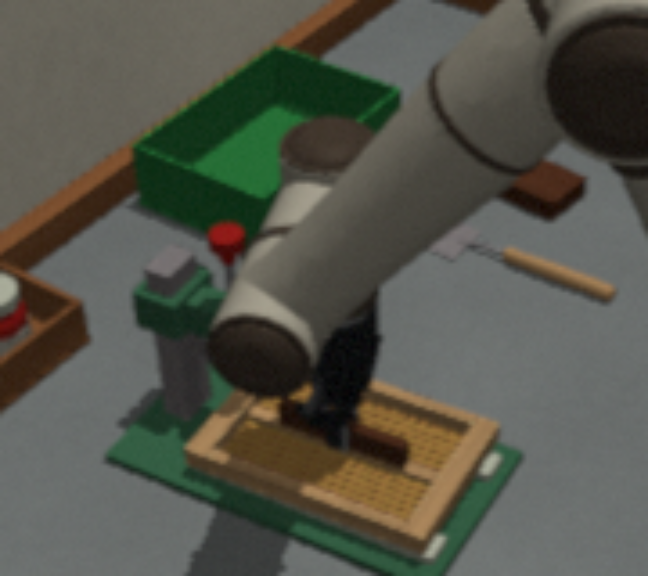

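The mould hangs level (tilt below 0.3 %), with near-zero wrist moment and a load of about 3.3 N. Rail tops are at 49.5 mm. Drawing it out 9 cm along its own axis.

Request:
{"fn": "servo_tool", "kwargs": {
  "rows": [
    {"x": 0.3,"y": 0,"z": 0,"turn": 0,"fingers": 0},
    {"x": 0.6,"y": 0,"z": 0,"turn": 0,"fingers": 0},
    {"x": 0.9,"y": 0,"z": 0,"turn": 0,"fingers": 0},
    {"x": 0.9,"y": 0,"z": 0,"turn": 0,"fingers": 0},
    {"x": 0.9,"y": 0,"z": 0,"turn": 0,"fingers": 0},
    {"x": 0.9,"y": 0,"z": 0,"turn": 0,"fingers": 0},
    {"x": 0.9,"y": 0,"z": 0,"turn": 0,"fingers": 0},
    {"x": 0.9,"y": 0,"z": 0,"turn": 0,"fingers": 0},
    {"x": 0.9,"y": 0,"z": 0,"turn": 0,"fingers": 0},
    {"x": 0.9,"y": 0,"z": 0,"turn": 0,"fingers": 0}
  ]
}}

```text
clock: 14.02
position: [446.9, 26.0, 41.9]
ee_rot: [-0.061, 0.998, 0.0, 0.0]
contact_force: [-0.8, 1.0, -3.9]
gripper_width: 12.9
```

Request:
{"fn": "servo_tool", "kwargs": {
  "rows": [
    {"x": 0.6,"y": 0,"z": 0,"turn": 0,"fingers": 0},
    {"x": 0.3,"y": 0,"z": 0,"turn": 0,"fingers": 0},
    {"x": 0,"y": 0,"z": 0,"turn": 0,"fingers": 0},
    {"x": 0,"y": 0,"z": 0,"turn": 0,"fingers": 0}
  ]
}}

```text
clock: 14.35
position: [439.3, 25.2, 42.0]
ee_rot: [-0.062, 0.998, 0.0, 0.001]
contact_force: [0.2, -1.0, -3.1]
gripper_width: 13.3
```

Drawn out 89 mm. Lifting now.

Request:
{"fn": "servo_tool", "kwargs": {
  "rows": [
    {"x": 0,"y": 0,"z": -0.4,"turn": 0,"fingers": 0},
    {"x": 0,"y": 0,"z": -0.9,"turn": 0,"fingers": 0},
    {"x": 0,"y": 0,"z": -1.3,"turn": 0,"fingers": 0},
    {"x": 0,"y": 0,"z": -1.5,"turn": 0,"fingers": 0},
    {"x": 0,"y": 0,"z": -1.5,"turn": 0,"fingers": 0},
    {"x": 0,"y": 0,"z": -1.5,"turn": 0,"fingers": 0},
    {"x": 0,"y": 0,"z": -1.5,"turn": 0,"fingers": 0},
    {"x": 0,"y": 0,"z": -1.5,"turn": 0,"fingers": 0},
    {"x": 0,"y": 0,"z": -1.3,"turn": 0,"fingers": 0},
    {"x": 0,"y": 0,"z": -0.9,"turn": 0,"fingers": 0}
  ]
}}

```text
clock: 15.18
position: [439.6, 25.2, 166.4]
ee_rot: [-0.061, 0.998, 0.0, 0.001]
contact_force: [0.2, -0.6, -3.1]
gripper_width: 12.8
```

Request:
{"fn": "servo_tool", "kwargs": {
  "rows": [
    {"x": 0,"y": 0,"z": -0.5,"turn": 0,"fingers": 0},
    {"x": 0,"y": 0,"z": -0.2,"turn": 0,"fingers": 0},
    {"x": 0,"y": 0,"z": 0,"turn": 0,"fingers": 0},
    {"x": 0,"y": 0,"z": 0,"turn": 0,"fingers": 0},
    {"x": 0,"y": 0,"z": 0,"turn": 0,"fingers": 0},
    {"x": 0,"y": 0,"z": 0,"turn": 0,"fingers": 0}
  ]
}}

```text
clock: 15.68
position: [438.5, 24.9, 171.1]
ee_rot: [-0.061, 0.998, -0.0, -0.001]
contact_force: [1.0, 0.3, -3.1]
gripper_width: 13.0
```

Run:
```python
from h import *
delta([439,25,172])
for n in('scene','side'):
    im,d,m=grab(n,n+'6');f=load(n+'6');P=pts(f);hsv=cv2.cvtColor(im,cv2.COLOR_RGB2HSV).astype(int);H,S,V=[hsv[...,i] for i in range(3)]
    r=(H>8)&(H<28)&(S>60)&(V>140)&(P[...,2]>172)&(P[...,2]<188)&(abs(P[...,0]-439)<150)&(abs(P[...,1]-25)<110)
    q=P[r];A=np.c_[q[:,:2]-[439,25],np.ones(len(q))];print(n,len(q),np.linalg.lstsq(A,q[:,2],rcond=None)[0],cv2.minAreaRect(q[:,:2].astype(np.float32)))
s=arm.read_state();print(s['joint_vel'].round(3),s['wrist_torque'].round(2),s['clock'])
cv2.imwrite('pics/c6.png',np.hstack([load('scene6')['im'][130:330,150:430,::-1],load('side6')['im'][100:300,120:400,::-1]])[:, :].repeat(1,0))
a=cv2.imread('pics/c6.png');cv2.imwrite('pics/c6b.png',cv2.resize(a,None,fx=1.42,fy=1.42))
```

```text
t 15.6833 pos [438.5  24.9 171.1] F [ 1.   0.3 -3.1] w 13.0
toolx yaw -172.96242082810204 z [-1.5e-03 -6.0e-04 -1.0e+00]
tool cm [-0.05  0.   -0.09]
scene 1081 [-2.54295245e-03  2.22739097e-03  1.78208110e+02] ((437.1392822265625, 27.102943420410156), (260.5726013183594, 171.85537719726562), 7.280045986175537)
side 614 [-6.20849077e-04  1.66666998e-03  1.79231677e+02] ((439.3152770996094, 24.508758544921875), (259.4283752441406, 173.0071563720703), 6.5920090675354)
[-0.001 -0.002  0.002  0.001  0.002 -0.001] [-0.01  0.04  0.02] 15.7833
```

View pics/c6b.png

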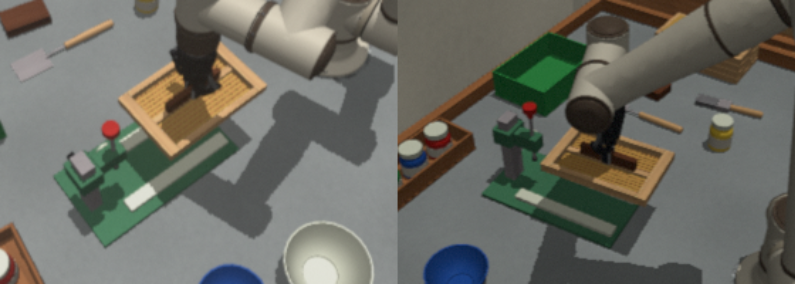

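Both views show the mould clear of the gauge, level, and touching only the gripper. The cap is up and the bystanders are where they were. Rail tops at about 178.5 mm put the underside at about 156 mm. A short settle, then I'll hand it in.

Request:
{"fn": "servo_tool", "kwargs": {
  "rows": [
    {"x": 0,"y": 0,"z": 0,"turn": 0,"fingers": 0},
    {"x": 0,"y": 0,"z": 0,"turn": 0,"fingers": 0},
    {"x": 0,"y": 0,"z": 0,"turn": 0,"fingers": 0},
    {"x": 0,"y": 0,"z": 0,"turn": 0,"fingers": 0}
  ]
}}

```text
clock: 16.12
position: [438.9, 25.0, 171.8]
ee_rot: [-0.061, 0.998, 0.0, -0.0]
contact_force: [0.3, 0.4, -4.2]
gripper_width: 13.0
```

Run:
```python
from h import *
delta([439,25,172]);print(arm.job_done())
```

```text
t 16.1167 pos [438.9  25.  171.8] F [ 0.3  0.4 -4.2] w 13.0
toolx yaw -172.96050724390835 z [-0.  0. -1.]
tool cm [-0.01 -0.01 -0.02]
the job is handed in; nothing more can be done
None
```

The job is done and handed in at 16.1 s, well inside the 58 s limit.

- **Gauge check:** I pushed the cap down until the foot rested on the far rail, after about 46 mm of travel. I held it there for about 1.5 s at 10–11 N, which is about 5.5 mm of cap sink judged from force and height. I then released it, and a picture showed the cap back at its rest height of 259 mm with the foot clear.
- **Mould:** I gripped the dark rail at its centre, raised the mould 5 mm, drew it out 89 mm and lifted it.
- **Last checks:** The underside is about 156 mm above the bench and tilt is below 0.3 %. The wrist force is about the mould's own weight (3–4 N), and nothing but the gripper is touching it. The other things on the bench look undisturbed.
- **Disagreement:** The wrist camera put the cap about 5 mm from where the other two views and the stand's geometry did. I aimed between them but nearer the latter, and the push worked. A side pull of about 2 N showed while pressing.

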